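# Nip a freshly pasted book in the lever press

### The job

Slide the brown book lying on the bed of the lever press in under the raised platen until its far end sits squarely against the back fence, roughly centred side to side. Then draw the press's side lever down until the platen bears on the book and about half of the bright 20 mm plunger above the platen has gone up into its sleeve; never drive the plunger all the way in. Keep it there for at least three seconds while the paste takes, and finish with the lever still held down, leaving the other things on the bench alone.

Things in the scene. Friction and masses are not known exactly. Their poses are not given: they have to be found in the camera images.
- press: Black cast-iron bench lever press, bolted down. Origin on the table below the ram's vertical axis; +x from its open front to its back (the way the book goes in), z up. Base 380 x 200 mm. Beech bed: top at z = 40 mm, x = -210 to 110, 180 wide. Column behind; overhanging head 80 wide, x = -30 to 170, z = 165 to 245 mm, ram standing 55 mm above it. The lever is on the -y side.
- press_fence (a point): Foot of the steel back fence, middle of its front face: x = 100, y = 0, z = 40 mm in the press's frame. The fence is a bar along y, 130 mm wide, 20 mm high above the bed. Axes as the press.
- lever: Hand lever: 14 mm steel rod with a black ball knob 34 mm across. Origin: the point on the lever's horizontal shaft (along the press's y) in the plane in which the knob swings: x = 40, y = -125, z = 205 mm in the press's frame.
- book: Brown hardback lying flat, loose on the bed: 200 long (its x) x 130 wide x 32 mm thick, 0.35 to 0.6 kg, drawn out 60 to 95 mm to the front and a little askew, within 10 mm of the middle. Origin at the centre of its underside; its x roughly along the press's x. Home: its far end on the fence, origin at x = 0 of the press, its front end 100 mm before the ram axis.
- platen: Level aluminium pressing plate, 130 (x) x 110 (y) x 14 mm, centred on the ram axis, carried by the plunger. Origin at the centre of its underside: at rest 90 mm above the table, 50 mm above the bed, 18 mm clear of the book's top.
- plunger (a joint): How far (m) the bright 28 mm round plunger carrying the platen has gone up into the dark 44 mm sleeve at the ram's foot, against the spring in it. 0 = out, 20 mm showing (until the platen meets the book); 0.020 = all in, spring solid. Platen force on the book: about 17 N at 0, 2 N more per mm, 37 N half in.
- swing (a joint): Lever swing (rad): 0 = at rest, pointing to the front and 45 degrees up; grows as the knob goes forward and down. Rack and pinion lower ram and platen 30 mm per rad: book met at about 0.60, plunger half in at 0.93 (8 degrees below level), all in at 1.27. Springs back up when let go. Force at the knob: about 4 N at first, 13 N with the plunger half in.
- knob (a point): Centre of the lever's black ball knob (34 mm across), 170 mm from the shaft axis; at rest x = -80, y = -125, z = 325 mm in the press's frame. It swings about the shaft in the plane y = -125 mm of the press, so it can be pinched across the press's y from above, or pushed down.
- glue: Bystander: glue bottle standing on the table, 58 mm across, 150 mm high. Origin under its centre.
- spool: Bystander: spool of thread standing on the table, 64 mm across, 76 mm high. Origin under its centre.
- hymnal: Bystander: small blue book lying on the table, 170 x 110 x 28 mm. Origin under its centre.
Mind the look-alikes: they are no part of the job. Leave any yellow look-alike of the book alone.

How it is judged:
On the way, in this order (a step that is already met when the one before it is completed fails the run):
1. the book is home: squarely against the back fence under the platen, the platen still clear of it (x of book in the frame of press above -0.006 m and y of book in the frame of press between -0.022 and 0.022 m and angle between the x axis of book and the x axis of press, either way round below 0.07 rad and contact force between platen and book below 0.5 N and value of joint swing below 0.5 rad), for 0.2 s.
2. the plunger is kept about half in (6 to 14 mm) on the book for three seconds (value of joint plunger between 0.006 and 0.014 m and contact force between platen and book above 12 N), for 3 s.
At the end, for the whole second after the job is handed in: The robot is still holding the lever down and still: the plunger 6 to 14 mm into its sleeve, the platen pressing on the book with more than 12 N, the book flat on the bed within 6 mm of the back fence, within 22 mm of the middle and square to within 4 degrees (all of step 2 and contact force between any of the fingers, the arm and lever above 1.5 N and velocity of joint swing between -0.1 and 0.1 rad/s and x of book in the frame of press above -0.006 m and y of book in the frame of press between -0.022 and 0.022 m and angle between the x axis of book and the x axis of press, either way round below 0.07 rad and angle between book's own z axis and vertical below 0.05 rad); the arm keeps its last pose, push and grip.
It fails at once if the plunger is driven all the way in (more than 18 mm) (value of joint plunger above 0.018 m).
It fails at once if a bystander is moved by more than 30 mm (distance of any of glue, spool, hymnal from where it was at the start of the episode above 0.03 m).
It also fails if it takes over 59 s, if anything falls off the work surface, if the arm or the gripper's body presses on something with over 40 N, if the wrist force passes 120 N, or if a joint passes its speed limit or range.

### The arm

A 7-joint arm with a two-finger parallel gripper is mounted at the origin on the work surface. World frame = base frame: x ahead of the robot, y to its left, z up, the work surface at z = 0. Lengths are in m, angles in rad, forces in N, time in s.
With the tool pointing down it reaches from about 0.425 to 0.95 m from the base axis. Payload 16.7 kg.
Tool frame: the origin (TCP) lies between the finger pads; the fingertips stand 17 mm ahead of it and the grasp point (between the pads) lies 2 mm behind it; z points along the fingers, y is the line along which they close (so a half turn about z gives the same grasp; the last joint's range is limited). The gripper opens to 94 mm and grips with 3 to 60 N. Pads are 16 mm wide; open, the fingers measure 119 mm over their backs; the gripper's body (75 mm by 177 mm) begins 78 mm behind the grasp point.
Start: joints at [-1.423, 0.426, 0.074, 1.606, -0.034, 1.111, -0.067], TCP at [0.198, 0.645, 0.222] pointing down, gripper open.
Joint ranges: [-2.85, 2.85], [-0.5, 2.14], [-1.23, 1.37], [0.21, 2.46], [-1.02, 4.16], [0.16, 2.05], [-2.73, 2.73]. Speed limits (rad/s): [1.89, 1.89, 2.39, 2.39, 3.01, 3.01, 3.01].

### API

Orientations are given as a unit quaternion [w, x, y, z].
In Python, from station import monitor, read_camera, ticket gives the robot as it stands.
- The arm moves only by the tool jog_arm, never from a script. Its arguments are lists of equal length, an entry for each row: "translation": the shift along the tool's x, y, z in mm, a list of three; "spin": the turn about the tool's z in rad. In form: {"translation": [[tx, ty, tz], ...], "spin": [spin, ...]}. A call has 1 to 20 rows; each row is the pose to reach, as a shift and turn from the pose commanded when the call began, along the tool's axes at that moment; what a row does not reach only later rows make up. A row lasts 1/10 s, in which the tool goes at most 50 mm and 8.59 degrees, less where a joint would pass 70% of its speed; a pose out of reach is approached as far as the arm can. A call with a gripper value outside its range is refused whole. "grip" is the closure, from 0 (fully open) to 1 (shut), set as the call begins (left out, the last holds). The fingers move at their own pace and stop on an object; "squeeze" is the grip in N (left out, the last holds). Time passes only in rows, so rows that repeat a pose let the fingers close. It gives the time, the measured TCP pose, the force, the opening and the grip force at its end, in the units of the state.
- monitor.sense(): the state, without advancing time (a new reading comes with each control period).
- read_camera(name): name is "scene" or "top"; returns a dict with "pixels" (400x640x3 uint8, blue, green, red), "mtx" (3x3 intrinsics, pixels), "dist" ([k1, k2, p1, p2, k3] as OpenCV has them; the pictures are not rectified), "R" (3x3) and "t" (3): a world point X has camera coordinates R X + t. Camera axes: x right, y down, z forward; pixel columns grow to the right and rows downward; lengths in m; the calibration is good to about 2 mm. A picture is of the moment at which its call begins. There is no depth.
- ticket.close_job(): hands the job in; it is judged then, once.
The state is a dict: "time_s": time; "joints": joint angles; "joint_vel": joint speeds; "joint_torque": joint torques, N m; "position": TCP position; "eef_rot": TCP orientation; "force": force on the tool from outside, world axes, zero at the start; "wrist_torque": the same for the moment, N m; "gripper_width": opening from 0.0 (shut) to 1.0 (fully open); "gripper_force": force on a finger pad.
Only numpy, scipy, OpenCV 4.12 (cv2) and the standard library are available. Lean on these libraries where they do the work, as an engineer would, in place of code of your own. Each camera call takes 0.05 s, during which the arm holds its last target. There are 200 camera calls.

## Working session

There is one attempt and no reset: what is moved stays moved. The work goes in short steps, Python scripts to look and compute and a tool call to move; the robot and the scene stay as the last step left them, time stands still between calls to the robot, and variables do not carry over. Pictures are saved under pics/ and viewed, at most 10 in all, crops included, and the job is handed in when it is done.

Besides the shell and the picture viewer there is one more tool, called after "Request:" as name([rows], argument=value, ...), one row to a line, values as JSON. jog_arm: Moves the arm, as the interface text tells. Its arguments: {"type":"object","properties":{"translation":{"type":"array","items":{"type":"array","items":{"type":"number"}}},"spin":{"type":"array","items":{"type":"number"}},"grip":{"type":"number"},"squeeze":{"type":"number"}},"required":["translation","spin"]}

```bash
mkdir -p pics; ls
cat > h.py <<'E'
import numpy as np, cv2
from station import monitor, read_camera, ticket
def ray(c,u,v):
    p=cv2.undistortPoints(np.array([[[u,v]]],float),c['mtx'],np.array(c['dist']))[0,0]
    R=np.array(c['R']);t=np.array(c['t'])
    return -R.T@t, R.T@np.array([p[0],p[1],1.])
def onz(c,u,v,z):
    o,d=ray(c,u,v); return o+d*(z-o[2])/d[2]
def proj(c,X):
    R=np.array(c['R']);t=np.array(c['t'])
    return cv2.projectPoints(np.atleast_2d(np.array(X,float)),cv2.Rodrigues(R)[0],t,c['mtx'],np.array(c['dist']))[0][:,0]
E
python3 - <<'E'
from h import *
import pickle
for n in('scene','top'):
    c=read_camera(n); c['mtx']=np.array(c['mtx'],float); pickle.dump(c,open(n+'0.pkl','wb')); cv2.imwrite(f'pics/{n}0.png',c['pixels'])
    print(n,ray(c,320,200))
print(monitor.sense())
E
```

```text
pics
scene (array([ 0.87260465, -0.00390694,  1.14472518]), array([-0.30485751, -0.0154937 , -0.95227715]))
top (array([0.44182858, 0.01738804, 1.41664697]), array([ 0.10456661, -0.01612633, -0.99440912]))
{'time_s': 0.1, 'joints': array([-1.42246358,  0.42668665,  0.07387866,  1.60655211, -0.03409798,
        1.11078897, -0.06711245]), 'joint_vel': array([ 0.00012402, -0.00151046,  0.00188614, -0.00134588, -0.00067888,
       -0.00068419, -0.00112765]), 'joint_torque': array([ 7.12503243e-03, -9.37457299e+01,  3.67570817e+00, -4.55037189e+01,
       -4.86712600e-02,  1.68758602e-02,  1.06505702e-04]), 'position': array([0.19800866, 0.64490594, 0.22183091]), 'eef_rot': array([-3.92258075e-05,  1.48399603e-01,  9.88927304e-01, -5.86193100e-04]), 'force': array([-0.0897625 ,  0.26342803,  0.10689777]), 'wrist_torque': array([ 0.01139103,  0.00682561, -0.0080559 ]), 'gripper_force': 0.0, 'gripper_width': 0.9996062112789458}
```

View pics/scene0.png

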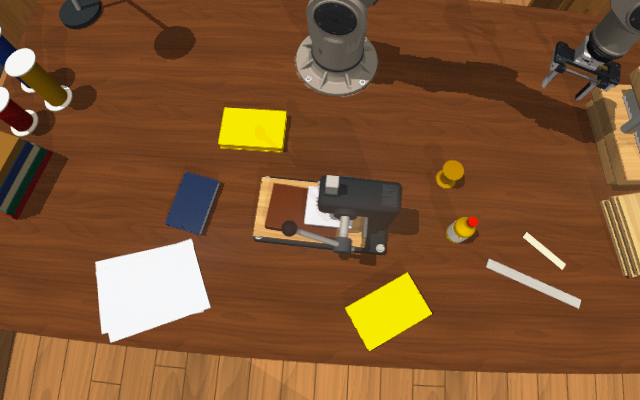

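View pics/top0.png

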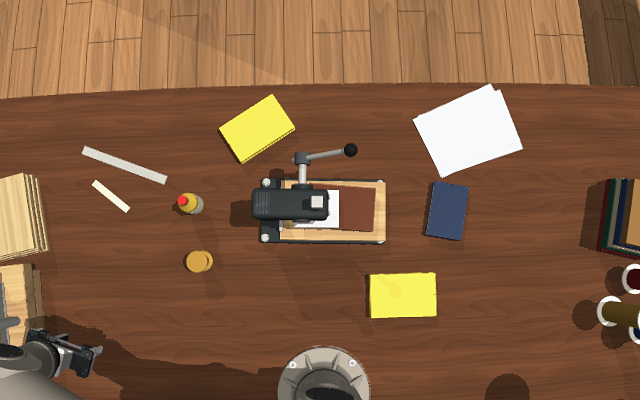

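The scene view shows the press with its open front to world -y: book about (288,207), knob (289,228), lever on the far (+x) side. The top view shows the book about (357,209), knob (350,150).

Run:
```python
from h import *
import pickle
s=pickle.load(open('scene0.pkl','rb'));t=pickle.load(open('top0.pkl','rb'))
a=cv2.resize(s['pixels'][165:265,245:415],None,fx=4.7,fy=4.7,interpolation=cv2.INTER_CUBIC)[:,:800]
b=cv2.resize(t['pixels'][135:255,240:400],None,fx=5,fy=5,interpolation=cv2.INTER_CUBIC)
cv2.imwrite('pics/cs.png',a);cv2.imwrite('pics/ct.png',b)
for n,c in(('s',s),('t',t)):
    h=cv2.cvtColor(c['pixels'],cv2.COLOR_BGR2HSV)
    m=cv2.inRange(h,(8,60,150),(25,200,255))
    r=(slice(170,260),slice(240,420)) 
    mm=np.zeros_like(m);mm[r]=m[r]
    cn=max(cv2.findContours(mm,0,2)[0],key=cv2.contourArea)
    print(n,'bed',cv2.minAreaRect(cn),cv2.approxPolyDP(cn,2,True)[:,0].tolist())
print([s['pixels'][207,i].tolist() for i in(262,288,300,315)],[t['pixels'][209,i].tolist() for i in (335,357,380)])
```

```text
s bed ((290.2227783203125, 209.27227783203125), (69.75211334228516, 60.0007438659668), 5.710593223571777) [[262, 177], [253, 235], [322, 242], [297, 234], [288, 237], [281, 231], [264, 227], [274, 182], [301, 187], [318, 184]]
t bed ((332.8402404785156, 210.14263916015625), (105.0961685180664, 58.91595458984375), 0.7538482546806335) [[280, 232], [280, 238], [385, 240], [385, 183], [306, 181], [374, 187], [372, 232], [285, 228]]
[[101, 169, 224], [34, 61, 118], [34, 61, 113], [237, 237, 241]] [[250, 250, 248], [53, 73, 125], [128, 186, 228]]
```

View pics/cs.png

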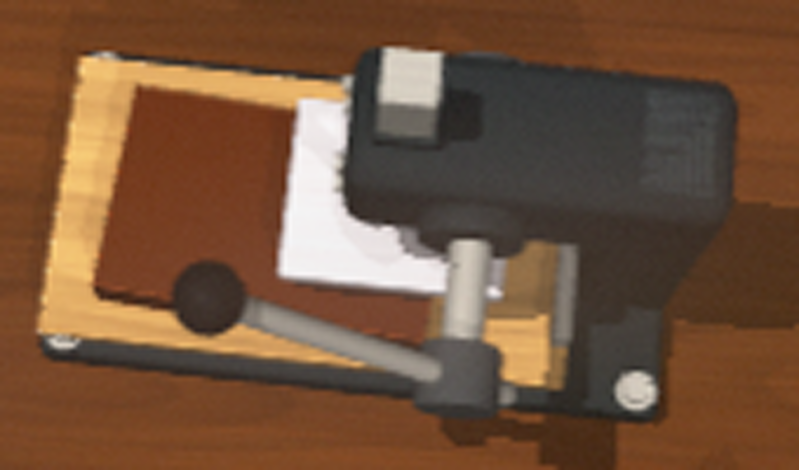

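View pics/ct.png

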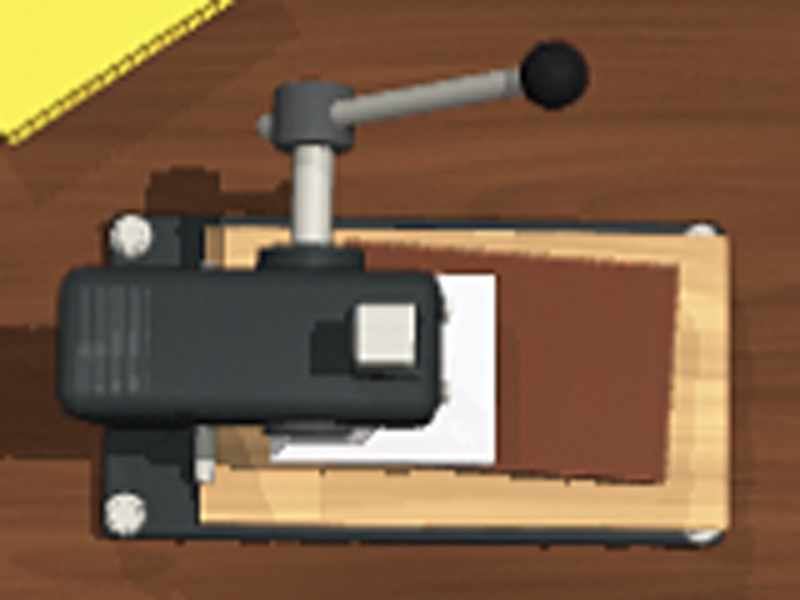

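Crops: bed front corners at scene (262,177),(253,236) and top (385.6,182),(385.4,240.6); book top front corners at scene (274,183.5),(265,226.7) and top (376,188),(373,232). The knob is clear in both.

Run:
```python
from h import *
import pickle
s=pickle.load(open('scene0.pkl','rb'));t=pickle.load(open('top0.pkl','rb'))
S=lambda u,v:(u/4.7+245-.4,v/4.7+165-.4)
T=lambda u,v:(u/5+240-.4,v/5+135-.4)
z=.04
print('bed S',[onz(s,*S(*p),z)[:2].round(4) for p in((80,55),(38,333))])
print('bed T',[onz(t,*T(*p),z)[:2].round(4) for p in((728,528),(729,235),(200,525),(224,226))])
print('book S',[onz(s,*S(*p),.072)[:2].round(4) for p in((135,87),(97,288))])
print('book T',[onz(t,*T(*p),.072)[:2].round(4) for p in((664,483),(679,265),(345,240))])
def tri(a,b):
    (o1,d1),(o2,d2)=ray(s,*a),ray(t,*b)
    k=np.linalg.lstsq(np.c_[d1,-d2],o2-o1,rcond=None)[0]
    p,q=o1+d1*k[0],o2+d2*k[1]; return (p+q)/2,np.linalg.norm(p-q)
print('knob',tri(S(209,298),T(554,74)))
```

```text
bed S [array([ 0.4569, -0.2004]), array([ 0.6377, -0.2058])]
bed T [array([ 0.4595, -0.1986]), array([ 0.6381, -0.2064]), array([0.4701, 0.1196]), array([0.6511, 0.1017])]
book S [array([ 0.4875, -0.1587]), array([ 0.615 , -0.1682])]
book T [array([ 0.4867, -0.1565]), array([ 0.6162, -0.1704]), array([0.636, 0.028])]
knob (array([ 0.67786826, -0.07772861,  0.32917579]), np.float64(0.0007000287412379719))
```

```bash
cat >> h.py <<'E'
from scipy.spatial.transform import Rotation as Ro
O=np.array([.5554,.0071,0]);A=.034
X=np.array([np.sin(A),np.cos(A),0]);Y=np.array([-np.cos(A),np.sin(A),0])
def P(x,y,z): return O+x*X+y*Y+np.array([0,0,z])
def inP(w): d=np.array(w)-O; return np.array([d@X,d@Y,d[2]]).round(4)
def go(*W):
    s=monitor.sense();q=s['eef_rot'];R=Ro.from_quat(np.r_[q[1:],q[0]]).as_matrix()
    ty=R.T@(-Y); print('spin',np.arctan2(-ty[0],ty[1]).round(4),'tilt',R[:,2].round(4),'t',s['time_s'],'at',inP(s['position']))
    for w in W: print((R.T@(np.array(w)-s['position'])*1000).round(1))
E
python3 - <<'E'
from h import *
go((.198,.645,.42),(.40,.42,.42),(.49,.2,.42),(.51,0,.42),P(-.215,-.001,.42))
E
```

```text
spin 1.3069 tilt [-3.0e-04 -1.1e-03 -1.0e+00] t 0.1 at [0.6253 0.3789 0.2218]
[ 0.000e+00 -1.000e-01 -1.982e+02]
[-259.1 -155.9 -198. ]
[-409.7 -339.8 -197.7]
[-487.6 -525.2 -197.5]
[-585.9 -712.3 -197.3]
```

Request:
jog_arm([
  [0,0,-45],
  [0,0,-90],
  [0,0,-135],
  [0,0,-180],
  [-20,-10,-198],
  [-55,-30,-198],
  [-90,-52,-198],
  [-125,-75,-198],
  [-160,-96,-198],
  [-195,-117,-198],
  [-228,-137,-198],
  [-259,-156,-198],
  [-285,-187,-198],
  [-310,-218,-198],
  [-335,-249,-198],
  [-360,-280,-198],
  [-385,-310,-198],
  [-410,-340,-198],
  [-410,-340,-198],
], spin=[0,0,0,0,0.05,0.1,0.15,0.2,0.26,0.32,0.38,0.44,0.5,0.56,0.62,0.68,0.74,0.8,0.8], grip=0)

```text
time_s: 2.0
position: [0.4919, 0.194, 0.4204]
eef_rot: [0.0, 0.526, 0.85, -0.0]
force: [-0.1, 0.8, -1.2]
gripper_width: 1.001
gripper_force: 0.0
```

Run:
```python
from h import *
go((.51,0,.42),P(-.215,-.001,.42),P(-.215,-.001,.068))
print(monitor.sense()['joints'].round(2))
```

```text
spin 0.4965 tilt [ 3.e-04 -5.e-04 -1.e+00] t 2.0 at [0.1846 0.0698 0.4204]
[-181.7  -70.4    0.5]
[-385.1 -128.1    0.7]
[-384.9 -128.1  352.7]
[-0.95  0.05  0.48  1.67 -0.02  1.43 -0.  ]
```

Request:
jog_arm([
  [-36,-14,0],
  [-73,-28,0],
  [-110,-42,0],
  [-146,-56,0],
  [-182,-70,0],
  [-218,-80,0],
  [-254,-91,0],
  [-290,-101,0],
  [-326,-111,0],
  [-360,-121,0],
  [-385,-128,0],
  [-385,-128,40],
  [-385,-128,85],
  [-385,-128,130],
  [-385,-128,175],
  [-385,-128,220],
  [-385,-128,260],
  [-385,-128,290],
  [-385,-128,310],
  [-385,-128,310],
], spin=[0.05,0.1,0.15,0.2,0.25,0.3,0.35,0.4,0.45,0.48,0.5,0.5,0.5,0.5,0.5,0.5,0.5,0.5,0.5,0.5])

```text
time_s: 4.0
position: [0.5496, -0.2007, 0.1077]
eef_rot: [-0.002, 0.717, 0.697, -0.002]
force: [0.5, 0.3, 1.3]
gripper_width: 0.998
gripper_force: 0.0
```

Run:
```python
from h import *
go(P(-.215,-.001,.069),P(-.108,-.001,.069))
c=read_camera('top');cv2.imwrite('pics/t1.png',cv2.resize(c['pixels'][135:285,240:440],None,fx=4,fy=4))
```

```text
spin 0.0062 tilt [-4.9e-03  4.0e-04 -1.0e+00] t 4.0 at [-0.2079 -0.0013  0.1077]
[-7.1 -0.1 38.7]
[99.9  0.5 38.8]
```

View pics/t1.png

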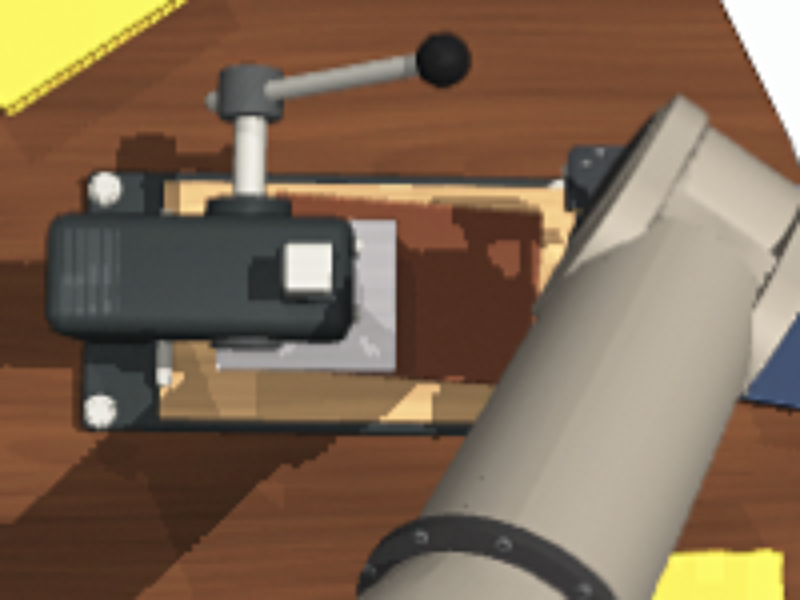

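Request:
jog_arm([
  [-7,0,15],
  [-7,0,30],
  [-7,0,38],
  [-7,0,38],
  [3,0,38],
  [10,0,38],
  [15,0,38],
  [20,0,38],
  [25,0,38],
  [30,0,38],
  [35,0,38],
  [40,0,38],
  [45,0,38],
  [50,0,38],
  [55,0,38],
  [60,0,38],
  [65,0,38],
  [70,0,38],
  [75,0,38],
  [80,0,38],
], spin=[0,0,0,0,0,0,0,0,0,0,0,0,0,0,0,0,0,0,0,0])

```text
time_s: 6.05
position: [0.5538, -0.1207, 0.0725]
eef_rot: [-0.0, 0.717, 0.697, -0.0]
force: [0.2, -2.7, 0.8]
gripper_width: 1.001
gripper_force: 1.3
```

Run:
```python
from h import *
go(P(-.108,-.001,.069))
c=read_camera('top');s=read_camera('scene')
a=cv2.resize(c['pixels'][165:255,240:400],None,fx=5,fy=3.3*1.0)[:300,:800]
b=cv2.resize(s['pixels'][165:265,235:415],None,fx=4.4,fy=3)[:300,:800]
b=cv2.copyMakeBorder(b,0,0,0,800-b.shape[1],0); a=cv2.resize(a,(800,300))
cv2.imwrite('pics/t2.png',np.vstack([a,b]))
```

```text
spin 0.007 tilt [-1.e-04  0.e+00 -1.e+00] t 6.05 at [-0.1278 -0.0028  0.0725]
[19.8 -1.6  3.5]
```

View pics/t2.png

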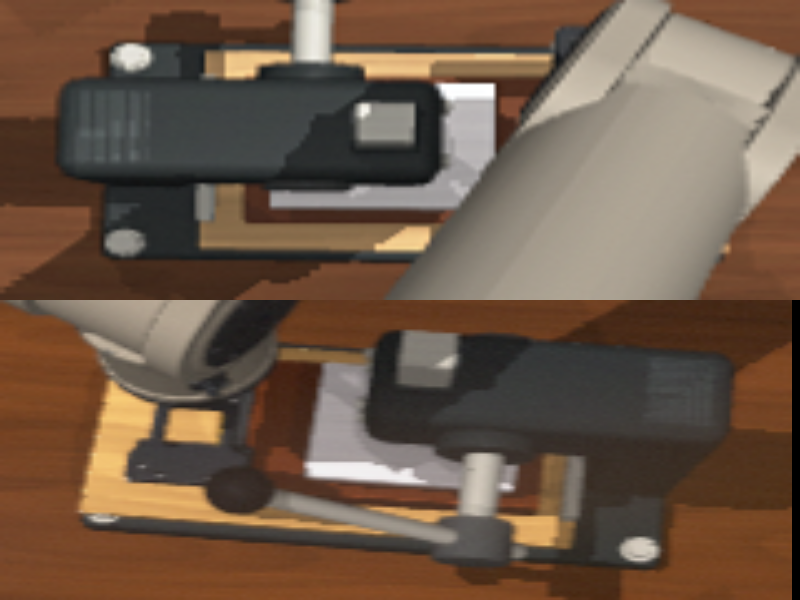

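The book's front is against both open fingers, and its far end is about 20 mm short of the fence.

Request:
jog_arm([
  [3,0,0],
  [6,0,0],
  [9,0,0],
  [12,0,0],
  [14,0,0],
  [16,0,0],
  [17,0,0],
  [18,0,0],
], spin=[0,0,0,0,0,0,0,0])

```text
time_s: 6.95
position: [0.5542, -0.1035, 0.0725]
eef_rot: [0.0, 0.717, 0.697, -0.0]
force: [-0.5, -6.5, -1.0]
gripper_width: 1.0
gripper_force: 3.2
```

Request:
jog_arm([
  [1,0,0],
  [2,0,0],
  [2,0,0],
], spin=[0,0,0])

```text
time_s: 7.25
position: [0.5538, -0.1033, 0.0725]
eef_rot: [0.001, 0.717, 0.697, -0.001]
force: [-2.6, -11.5, -0.3]
gripper_width: 1.004
gripper_force: 5.8
```

Request:
jog_arm([
  [1,0,0],
  [2,0,0],
  [2,0,0],
], spin=[0,0,0])

```text
time_s: 7.55
position: [0.5534, -0.103, 0.0726]
eef_rot: [0.001, 0.718, 0.696, -0.002]
force: [-4.7, -20.0, -0.0]
gripper_width: 1.003
gripper_force: 10.1
```

The force climbs while the TCP stands still, so the book is on the fence. Backing off and checking.

Request:
jog_arm([
  [-4,0,0],
  [-15,0,0],
  [-35,0,0],
  [-60,0,0],
  [-80,0,-20],
  [-90,0,-60],
  [-90,0,-105],
  [-90,0,-150],
  [-90,0,-195],
  [-90,0,-240],
  [-90,0,-285],
  [-90,0,-325],
  [-90,0,-348],
  [-90,0,-348],
], spin=[0,0,0,0,0,0,0,0,0,0,0,0,0,0])

```text
time_s: 8.95
position: [0.5528, -0.19, 0.4237]
eef_rot: [0.002, 0.717, 0.698, 0.002]
force: [0.4, -0.8, -0.8]
gripper_width: 1.0
gripper_force: 0.0
```

Run:
```python
from h import *
go(P(-.08,-.125,.42),P(-.08,-.125,.327))
c=read_camera('top');s=read_camera('scene')
def bk(c,m=1):
    p=c['pixels'].astype(int); return p
a=cv2.resize(c['pixels'][140:255,240:400],(640,460),interpolation=2)[160:450]
b=cv2.resize(s['pixels'][170:250,240:400],(640,320),interpolation=2)[:300]
cv2.imwrite('pics/t3.png',np.vstack([a,b]))
```

```text
spin 0.0071 tilt [ 0.0047  0.     -1.    ] t 8.95 at [-0.1971 -0.0041  0.4237]
[116.2 121.7   4.3]
[116.2 121.3  97.3]
```

View pics/t3.png

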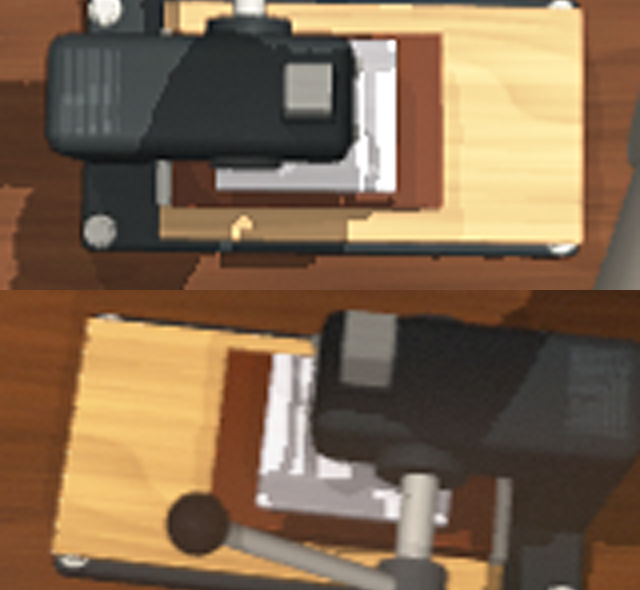

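Book now square at the fence; its top front corners are at crop pixels (442,37),(441,208) in the top view. I'll measure them while computing the knob move.

Run:
```python
from h import *
import pickle
t=pickle.load(open('top0.pkl','rb'));s=pickle.load(open('scene0.pkl','rb'))
for p in((443,37),(441.5,207)): print(inP(onz(t,p[0]/4+239.6,(p[1]+160)/4+139.6,.072)))
for p in((232,350),(211,507)): print('S',inP(onz(s,p[0]/4+239.6,(p[1]-290)/4+169.6,.072)))
```

```text
[-0.1005 -0.0623  0.072 ]
[-0.0995  0.0639  0.072 ]
S [-0.098   0.0648  0.072 ]
S [-0.0988 -0.052   0.072 ]
```

Request:
jog_arm([
  [0,35,0],
  [10,75,0],
  [40,110,0],
  [75,122,0],
  [105,122,0],
  [116,122,0],
  [116,122,0],
], spin=[0,0,0,0,0,0,0])

```text
time_s: 9.75
position: [0.677, -0.0749, 0.4191]
eef_rot: [-0.001, 0.716, 0.698, -0.001]
force: [0.1, 0.5, -0.1]
gripper_width: 1.004
gripper_force: 0.0
```

Run:
```python
from h import *
go(P(-.08,-.125,.325))
```

```text
spin 0.0093 tilt [-1.8e-03  2.0e-04 -1.0e+00] t 9.75 at [-0.0778 -0.1243  0.4191]
[-2.2  0.8 94.1]
```

Book home (x≈0, y≈0, square). Pinching the knob.

Request:
jog_arm([
  [-2,1,35],
  [-2,1,70],
  [-2,1,88],
  [-2,1,94],
  [-2,1,94],
], spin=[0,0,0,0,0])

```text
time_s: 10.25
position: [0.6775, -0.0798, 0.3262]
eef_rot: [-0.0, 0.717, 0.697, -0.0]
force: [-0.4, -0.4, 0.7]
gripper_width: 1.004
gripper_force: 0.0
```

Request:
jog_arm([
  [0,0,0],
  [0,0,0],
  [0,0,0],
  [0,0,0],
  [0,0,0],
  [0,0,0],
  [0,0,0],
  [0,0,0],
], spin=[0,0,0,0,0,0,0,0], grip=1, squeeze=30)

```text
time_s: 11.05
position: [0.6779, -0.0785, 0.3264]
eef_rot: [-0.0, 0.717, 0.697, -0.0]
force: [-11.1, 0.7, 2.1]
gripper_width: 0.354
gripper_force: 7.3
```

Run:
```python
from h import *
p=lambda th:P(.04-.17*np.cos(np.pi/4-th),-.125,.205+.17*np.sin(np.pi/4-th))
p0=p(0)
s=monitor.sense();print(s['gripper_width'])
go(*[s['position']+p(t)-p0 for t in np.arange(.1,1.01,.1)],s['position']+p(.93)-p0)
```

```text
0.35449428301139996
spin 0.007 tilt [-4.e-04 -0.e+00 -1.e+00] t 11.05 at [-0.0814 -0.1253  0.3264]
[-11.4  -0.1  12.6]
[-21.5  -0.1  26.3]
[-30.2  -0.2  40.9]
[-37.3  -0.2  56.3]
[-42.9  -0.3  72.3]
[-46.9  -0.3  88.9]
[-49.2  -0.3 105.7]
[-49.8  -0.3 122.7]
[-48.7  -0.3 139.6]
[-45.9  -0.3 156.4]
[-48.   -0.3 144.7]
```

Request:
jog_arm([
  [0,-0.5,0],
  [0,-1,0],
  [0,-1,0],
  [0,-1,0],
], spin=[0,0,0,0])

```text
time_s: 11.45
position: [0.6776, -0.0784, 0.3265]
eef_rot: [0.001, 0.717, 0.698, 0.0]
force: [6.5, -1.1, -2.8]
gripper_width: 0.345
gripper_force: 30.0
```

Request:
jog_arm([
  [-5.5,0,6],
  [-11,0,12.5],
  [-16.5,0,19],
  [-21.5,0,26],
  [-26,0,33.5],
  [-30,0,41],
  [-34,0,48.5],
  [-37,0,56],
  [-40,0,64],
  [-43,0,72],
  [-45,0,80],
  [-47,0,89],
  [-47,0,89],
], spin=[0,0,0,0,0,0,0,0,0,0,0,0,0])

```text
time_s: 12.75
position: [0.6758, -0.1264, 0.2372]
eef_rot: [0.0, 0.717, 0.697, -0.0]
force: [0.4, -1.7, 5.7]
gripper_width: 0.347
gripper_force: 30.0
```

Run:
```python
from h import *
s=monitor.sense();print(s['force'],s['gripper_force'],s['gripper_width'])
go(); q=inP(s['position']);
for dz in(0,.002): print(np.pi/4-np.arctan2(q[2]+dz-.205,.04-q[0]),np.hypot(q[2]+dz-.205,.04-q[0]))
```

```text
[ 0.449173   -1.73415726  5.66772727] 30.001275837421417 0.3467389148188721
spin 0.0063 tilt [ 5.e-04 -9.e-04 -1.e+00] t 12.75 at [-0.1293 -0.1249  0.2372]
0.5974480948005412 0.17233493551801968
0.5860723232153209 0.17271980199154932
```

Request:
jog_arm([
  [-1,0,5],
  [-2,0,10],
  [-2,0,15],
  [-2.5,0,20],
  [-3,0,25],
  [-3,0,30],
  [-3,0,35],
  [-2.5,0,40],
  [-2,0,45],
  [-2,0,50],
  [-1.5,0,54],
  [-1.5,0,54],
  [-1.5,0,54],
], spin=[0,0,0,0,0,0,0,0,0,0,0,0,0])

```text
time_s: 14.05
position: [0.6758, -0.128, 0.1845]
eef_rot: [0.001, 0.717, 0.697, 0.0]
force: [-3.1, -2.0, 12.8]
gripper_width: 0.349
gripper_force: 30.0
```

Run:
```python
from h import *
s=monitor.sense();print(s['force'],s['gripper_force'],s['gripper_width'])
go(); q=inP(s['position']);
for dz in(0,.002): print(np.pi/4-np.arctan2(q[2]+dz-.205,.04-q[0]),np.hypot(q[2]+dz-.205,.04-q[0]))
c=read_camera('scene');t=read_camera('top')
b=cv2.resize(c['pixels'][165:255,240:410],(765,405),interpolation=2)
cv2.imwrite('pics/s4.png',b)
```

```text
[-3.06528455 -2.01198427 12.75084414] 30.002452433109283 0.34890714373970105
spin 0.0062 tilt [ 1.e-03 -8.e-04 -1.e+00] t 14.05 at [-0.1309 -0.125   0.1845]
0.9047809426691651 0.17212512890336495
0.8932287185805514 0.17189840022524933
```

View pics/s4.png

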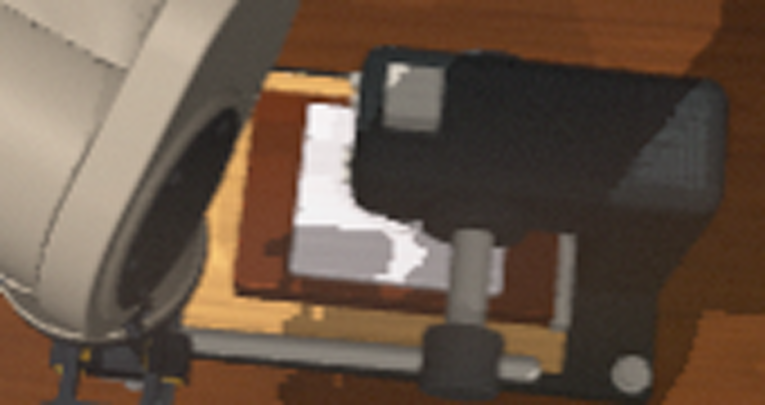

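Lever held about level; book still square at the fence, platen down on it; knob force 12.8 N matches half in. Holding.

Request:
jog_arm([
  [0,0,2],
  [0,0,3],
  [0,0,3],
  [0,0,3],
  [0,0,3],
  [0,0,3],
  [0,0,3],
  [0,0,3],
  [0,0,3],
  [0,0,3],
  [0,0,3],
  [0,0,3],
  [0,0,3],
  [0,0,3],
  [0,0,3],
  [0,0,3],
  [0,0,3],
  [0,0,3],
  [0,0,3],
  [0,0,3],
], spin=[0,0,0,0,0,0,0,0,0,0,0,0,0,0,0,0,0,0,0,0])

```text
time_s: 16.15
position: [0.6759, -0.1277, 0.1817]
eef_rot: [0.0, 0.717, 0.697, 0.0]
force: [-3.3, -1.3, 12.7]
gripper_width: 0.347
gripper_force: 30.0
```

Request:
jog_arm([
  [0,0,0],
  [0,0,0],
  [0,0,0],
  [0,0,0],
  [0,0,0],
  [0,0,0],
  [0,0,0],
  [0,0,0],
  [0,0,0],
  [0,0,0],
  [0,0,0],
  [0,0,0],
  [0,0,0],
  [0,0,0],
  [0,0,0],
  [0,0,0],
  [0,0,0],
  [0,0,0],
  [0,0,0],
  [0,0,0],
], spin=[0,0,0,0,0,0,0,0,0,0,0,0,0,0,0,0,0,0,0,0])

```text
time_s: 18.15
position: [0.6759, -0.1278, 0.1817]
eef_rot: [0.001, 0.717, 0.697, 0.0]
force: [-2.8, -1.2, 12.2]
gripper_width: 0.351
gripper_force: 30.0
```

Run:
```python
from h import *
s=monitor.sense();print(s['force'],s['gripper_force'],s['gripper_width'],s['time_s'])
q=inP(s['position']);print(np.pi/4-np.arctan2(q[2]+.001-.205,.04-q[0]))
c=read_camera('scene');t=read_camera('top')
for n,c in(('scene',c),('top',t)):
    h=cv2.cvtColor(c['pixels'],cv2.COLOR_BGR2HSV);print(n,cv2.inRange(h,(100,90,50),(125,255,255)).sum()//255)
```

```text
[-2.84010283 -1.15269233 12.23138484] 30.002627670764923 0.35063065835979473 18.15
0.9153010511642533
scene 1936
top 1968
```

```bash
python3 -c "
from h import *
print(ticket.close_job())"
```

```text
the job is handed in; nothing more can be done
None
```

The job is handed in: the book is square against the back fence and centred, and the lever was held down for about 4 s and still is, with the plunger an estimated half in (lever swing about 0.92 rad, 12 N at the knob).

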